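# Lift the drain spigot out of the soaking tray with tongs

### The arm

A 6-joint arm with a two-finger parallel gripper is mounted at the origin on the work surface. World frame = base frame: x ahead of the robot, y to its left, z up, the work surface at z = 0. Lengths are in m, angles in rad, forces in N, time in s.
With the tool pointing down it reaches from about 0.425 to 0.95 m from the base axis. Payload 3.5 kg.
Tool frame: the origin (TCP) lies between the finger pads, 19 mm behind the fingertips; this is the grasp point; x points along the fingers, z is the direction in which the jaws open and shut, and the axes are right-handed (so a half turn about x gives the same grasp; the last joint's range is limited). The gripper opens to 85 mm and grips with 20 to 120 N. Pads are 22 mm wide; open, the fingers measure 114 mm over their backs; the gripper's body (76 mm by 85 mm) begins 54 mm behind the grasp point. The pads swing forward as they close: fully open they stand 13 mm farther back than shut.
Start: joints at [-1.318, 0.286, 1.577, -0, 1.279, -0.15], TCP at [0.265, -0.621, 0.25] pointing down, gripper open.
Joint ranges: [-2.77, 2.77], [-0.9, 2.22], [0.21, 2.48], [-1.53, 4.67], [0.24, 2.81], [-2.84, 2.84]. Speed limits (rad/s): [2.79, 2.79, 3.14, 3.14, 3.14, 3.14].

### API

Orientations are given as a unit quaternion [w, x, y, z].
In Python, from rig import env, vision, order gives the robot as it stands. Calls block until the motion is done:
- env.goto(position, orientation): joint-space move of the TCP to a pose.
- env.move_linear(position, orientation=None, max_speed=0.15, threshold=None): straight line of the TCP; orientation=None keeps the orientation; max_speed is the mean speed in m/s. With threshold (N) it stops when the force on the tool has changed by that much, and returns True; else False.
- env.goto_joints(angles): joint-space move.
- env.open_jaws() and env.grasp(grasp_force=None): open the fingers fully, or close them until they stop; grasp_force is the grip in N (None keeps the last).
- env.hold(seconds).
- env.inverse_kinematics(position, orientation): joint angles nearest the present ones, or None.
- vision.grab_frame(name): name is "scene" or "top" or "wrist"; returns a dict with "frame" (420x560x3 uint8, blue, green, red), "fx", "fy", "cx", "cy" (pixels), "origin" and "orientation" of the camera in the world. Camera axes: x right, y down, z forward; pixel columns grow to the right and rows downward; lengths in m; the calibration is good to about 2 mm. A picture is of the moment at which its call begins. There is no depth.
A pose or a line that the arm cannot do raises env.Unreachable and nothing moves.
- order.close_job(): hands the job in, once; it reports no verdict.
Readings, each from a call of its own:
- env.get_clock(): time.
- env.get_joint_positions(): joint angles.
- env.get_joint_vel(): joint speeds.
- env.get_joint_torque(): joint torques, N m.
- env.get_tool_pos(): TCP position.
- env.get_ee_rot(): TCP orientation.
- env.get_ft_force(): force on the tool from outside, world axes, zero at the start.
- env.get_torque(): the same for the moment, N m.
- env.get_gripper_width(): finger opening in m.
Only numpy, scipy, OpenCV 4.12 (cv2) and the standard library are available. Lean on these libraries where they do the work, as an engineer would, in place of code of your own. Each camera call takes 0.05 s, during which the arm holds its last target. There are 200 camera calls.

### The job

The white drain fittings have been soaking in caustic cleaner in the low metal tray, so nothing of the robot may touch them. Pick up the kitchen tongs lying on the counter, close their jaws on the upright spigot (the tall, flanged pipe stub standing in the tray), lift it out and hold it above the middle of the steel bowl, clear of the rim, to drip. Finish while still holding it there in the squeezed tongs, still and touching nothing else, and leave all the other things where they are.

Things in the scene. Friction and masses are not known exactly. Their poses are not given: they have to be found in the camera images.
- tongs: Steel kitchen tongs with black jaws, lying on their side, opening in the horizontal plane; 253 mm long, 28 mm high, 130 g, two 4 mm strips on a spring hinge. This body is the right (-y) strip with the hinge pin. Origin: underside, on the centre line (when open), midway between the grip plates, near the centre of mass; x to the jaws (centres at x = 105 mm, tips 127), y to the left arm, z up.
- tongs_grip (a point): Between the two flat grip plates (x = -30 to 30 mm of the tongs), 25 mm above the underside: TCP here, gripper straight down, closing along the tongs' y. Plates 44 mm apart over the outsides when open (8 N to squeeze, spring loaded); at 40 mm the spring keeps the tongs firm in the gripper with jaws 56 mm apart; jaws meet the spigot at 30 mm (10 N). Grip 20 to 60 N.
- tongs_arm: The left (+y) strip of the tongs, hinged to tongs, turning up to 0.25 rad towards it. Origin on the hinge pin's axis (22 mm pin, 115 mm behind the tongs' origin), at the underside; axes as tongs when open.
- jaw_right (a point): Centre of the inner face of the right jaw (a flat black pad 44 mm long, 28 mm high, 5 mm thick): 105 mm ahead of the tongs' origin, 32 mm to the right, 14 mm above the underside.
- jaw_left (a point): Centre of the inner face of the left jaw; moves with the left arm. The open jaws are 64 mm apart; their midpoint is where the item should be.
- spigot: The fitting to be lifted: a white plastic pipe stub standing upright in the tray, 52 mm tall: a round flange 46 mm across and 8 mm high at the foot, and above it a straight round pipe 36 mm across, open at the top. The only tall, upright one of the three white fittings. 40 g. Origin: centre of its underside; z up its axis.
- spigot_mid (a point): On the spigot's axis, 30 mm above its underside: middle of the pipe part, where the jaws should close.
- tray: Low square metal tray, 220 x 220 mm, walls 14 mm high and 3 mm thick, floor 3 mm thick, loose on the counter, 0.8 kg. Origin: centre of its underside. It stands to the left or right of the tongs. The spigot stands in its half nearer the robot.
- nut: White slip nut lying flat in the tray, 57 mm across, 20 mm high. Leave alone.
- elbow: White 90 degree pipe elbow lying flat in the tray, 32 mm thick, legs 45 mm from the origin, which is under the corner. Leave alone.
- bowl: Empty round steel bowl, 180 mm across the rim, 70 mm high, on the other side of the tongs from the tray. Origin: centre of its underside.
- bowl_rim (a point): Centre of the bowl's mouth, 70 mm above the counter.
- wrench: Wrench lying beyond the tongs, along y. Leave alone.
- brush: Flat cleaning brush with a wooden handle lying along y at the far left. Leave alone.
- mug: White mug, 90 mm high, at the far right. Leave alone.
- cleaner: Cleaner bottle, 210 mm tall, at the far side. Leave alone.
- jar: Glass jar, 90 mm high, at the far side. Leave alone.
Mind the look-alikes: they are no part of the job. What is shaped like the spigot but green is not meant.

How it is judged:
By the outcome, as a careful person would: the job done as asked, in the order asked, and still so for the second after the job is handed in, while the arm keeps its last pose, push and grip.
It also fails if it takes over 48 s, if anything falls off the work surface, if the arm or the gripper's body presses on something with over 40 N, if the wrist force passes 120 N, or if a joint passes its speed limit or range.

## Working session

There is one attempt and no reset: what is moved stays moved. The work goes in short steps, each a Python script; the robot and the scene stay as the last script left them, time stands still between calls to the robot, and variables do not carry over. Pictures are saved under pics/ and viewed, about 8 in all and at most 12, crops included, and the job is handed in when it is done.

```bash
mkdir -p pics; ls; python3 - <<'E'
from rig import env,vision
import cv2,pickle
for n in("top","scene"):
    f=vision.grab_frame(n); cv2.imwrite(f"pics/{n}0.png",f["frame"]); pickle.dump(f,open(f"{n}0.pkl","wb"))
    print(n,{k:v for k,v in f.items() if k!="frame"})
print(env.get_clock(),env.get_ee_rot())
E
```

```text
pics
top {'fx': 425.3765596182736, 'fy': 425.3765596182736, 'cx': 271.1317496775285, 'cy': 202.6610787199859, 'origin': array([ 0.46727283, -0.05586921,  1.0208296 ]), 'orientation': array([-0.04600698,  0.7070753 , -0.70489137,  0.03249657])}
scene {'fx': 384.4760799801877, 'fy': 384.4760799801877, 'cx': 279.80898578297445, 'cy': 211.97967337959696, 'origin': array([ 1.13764619, -0.30544224,  0.74316612]), 'orientation': array([-0.30608671,  0.79436091,  0.48765609, -0.19363163])}
0.1 [ 0.5893521   0.39038216  0.5904664  -0.3893781 ]
```

View pics/top0.png

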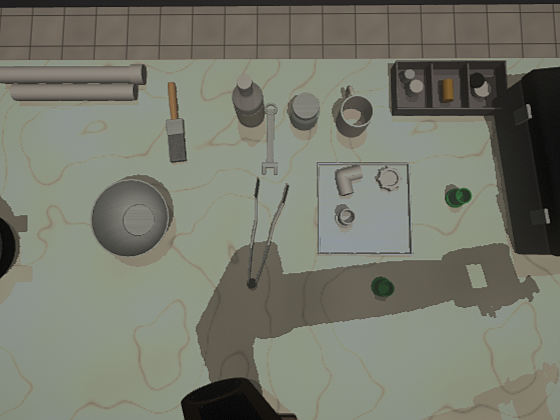

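View pics/scene0.png

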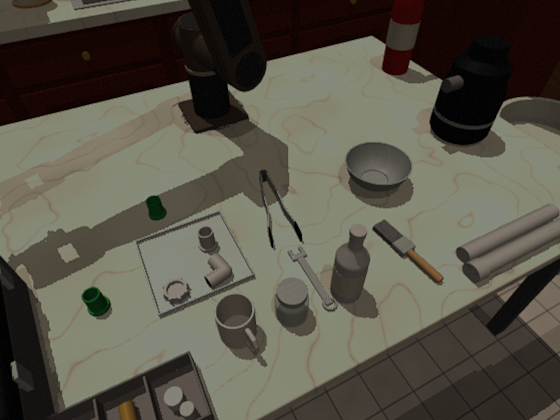

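Candidates in top: white upright in the tray (345,216); green look-alikes (382,287) and (459,196); elbow (347,180); nut (388,179); small white things in the box (410,80) and (482,87). By the description I choose (345,216). Bowl is at (131,217), tongs have pin (252,284) and jaws (257,188) and (286,188). Next, a close crop and masks.

```bash
cat > h.py <<'E'
import numpy as np,cv2
from scipy.spatial.transform import Rotation as R
def rot(q): return R.from_quat([q[1],q[2],q[3],q[0]])
def quat(r): x,y,z,w=r.as_quat(); return np.array([w,x,y,z])
def ray(f,u,v,z):
    d=rot(f["orientation"]).apply([(u-f["cx"])/f["fx"],(v-f["cy"])/f["fy"],1]); o=f["origin"]
    return o+d*(z-o[2])/d[2]
def proj(f,p):
    c=rot(f["orientation"]).inv().apply(np.asarray(p)-f["origin"]); return np.array([f["fx"]*c[0]/c[2]+f["cx"],f["fy"]*c[1]/c[2]+f["cy"]])
def down(yaw): # tool x down, tool z along horizontal dir yaw
    z=np.array([np.cos(yaw),np.sin(yaw),0]);x=np.array([0,0,-1.]);return quat(R.from_matrix(np.c_[x,np.cross(z,x),z]))
E
python3 - <<'E'
from h import *; import pickle
f=pickle.load(open("top0.pkl","rb")); im=f["frame"]
c=im[150:300,230:420]; cv2.imwrite("pics/crop.png",cv2.resize(c,None,fx=4,fy=4,interpolation=cv2.INTER_CUBIC))
g=im.max(2)
m=(g<60).astype(np.uint8)
n,l,s,ce=cv2.connectedComponentsWithStats(m[150:300,230:330])
for i in range(1,n):
    if s[i,4]>8: print("dark",s[i],ce[i]+[230,150])
for nme,p,z in[("jawL",(257,188),.028),("jawR",(286,188),.028),("pin",(252,284),.028),("spig",(344.5,214.5),.055),("bowl",(131,217),.07),("t1",(318,163),.014),("t2",(408,163),.014),("t3",(411,253),.014),("t4",(318,253),.014)]: print(nme,ray(f,*p,z).round(4))
E
```

```text
dark [25 29  4 18 35] [256.65714286 187.74285714]
dark [53 35  5 18 25] [285.12 193.6 ]
dark [ 17 128  10  11  70] [251.35714286 283.17142857]
jawL [ 0.6127 -0.0031  0.028 ]
jawR [ 0.6128 -0.0715  0.028 ]
pin [0.3895 0.0066 0.028 ]
spig [ 0.5483 -0.2039  0.055 ]
bowl [0.5401 0.2785 0.07  ]
t1 [ 0.6756 -0.1486  0.014 ]
t2 [ 0.6757 -0.3635  0.014 ]
t3 [ 0.4619 -0.3637  0.014 ]
t4 [ 0.4609 -0.1468  0.014 ]
```

View pics/crop.png

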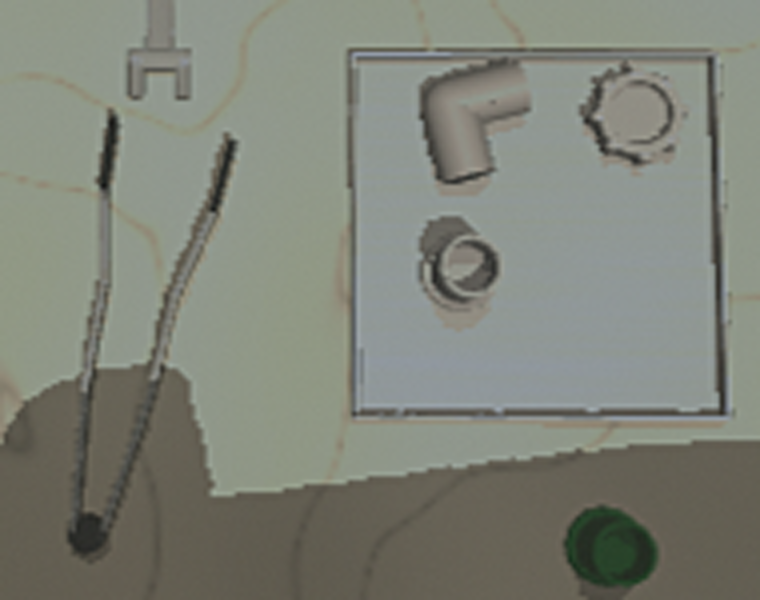

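The crop confirms that (347,217) is a flanged open stub standing upright, white, with the elbow and nut behind it.

```bash
python3 - <<'E'
from h import *
from rig import env,vision
O=[.5040,-.0156]; q=down(-.203-np.pi/2)
env.goto([*O,.16],q); 
f=vision.grab_frame("wrist"); cv2.imwrite("pics/w1.png",f["frame"])
print(env.move_linear([*O,.025],q,.12,threshold=8),env.get_tool_pos(),env.get_joint_positions().round(2))
try: print(env.grasp(grasp_force=8.6))
except Exception as e: print(repr(e))
print(env.get_gripper_width(),env.get_clock(),env.get_ft_force())
f=vision.grab_frame("top"); cv2.imwrite("pics/t1.png",cv2.resize(f["frame"][140:310,200:430],None,fx=3.4,fy=3.4))
E
```

```text
False [ 0.5047535  -0.01576197  0.02581673] [-0.23  0.23  2.12 -0.    0.79  1.54]
False
0.015979808739594124 4.4 [-0.51226723 -0.04387866  8.99395503]
```

View pics/t1.png

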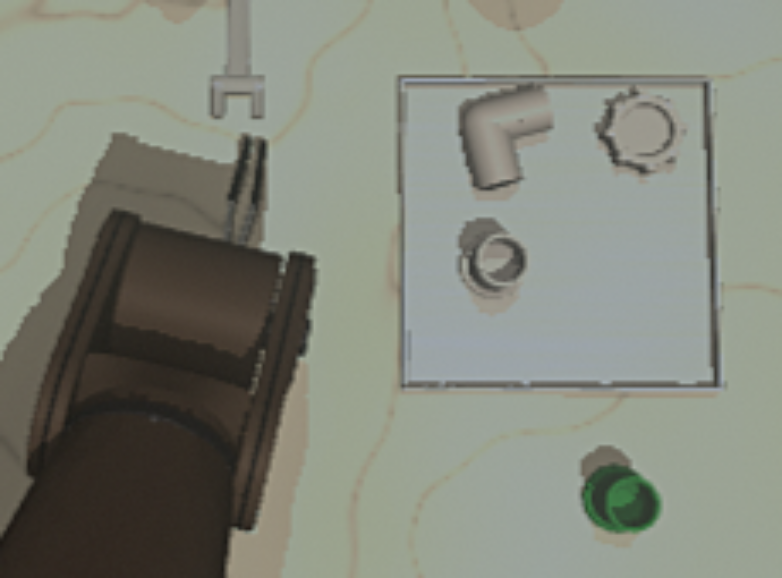

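The tongs are gripped correctly but have closed right up (16 mm), so low forces are clamped to 20 N. I'll check whether the gripper takes a target width.

```bash
python3 - <<'E'
from rig import env
env.open_jaws(); print(env.get_gripper_width(),env.get_clock())
for k in("width","zzz"):
    try: print(k,env.grasp(**{k:.04}),env.get_gripper_width(),env.get_clock())
    except Exception as e: print(k,repr(e))
E
```

```text
0.0855799768298313 5.125
width TypeError("got an unexpected keyword argument 'width'")
zzz TypeError("got an unexpected keyword argument 'zzz'")
```

No width control, so the squeeze can't be stopped at 40 mm. New plan: re-place the tongs pointing at the tray (-y). Then carry them open by the hinge pin and rest them around the spigot on the tray wall and counter. Finally regrip at the plates and squeeze.

```bash
python3 - <<'E'
from h import *
from rig import env,vision
O=[.5040,-.0156]; y=-.203; q=down(y+np.pi/2); y2=-np.pi/2; q2=down(y2+np.pi/2); T=[.505,.02]
env.move_linear([*O,.09],None,.2)
env.goto([*O,.09],q)
env.move_linear([*O,.027],q,.12,threshold=8)
env.grasp(grasp_force=30); print("w",env.get_gripper_width(),env.get_ft_force().round(2))
env.move_linear([*O,.07],q,.15); print("lift",env.get_gripper_width(),env.get_ft_force().round(2))
env.goto([*T,.07],q2)
print(env.move_linear([*T,.029],q2,.1,threshold=6),env.get_tool_pos())
env.open_jaws()
env.move_linear([*T,.16],q2,.2)
env.goto([.40,.35,.25],down(0.9+y2+np.pi/2)); 
import pickle
f=vision.grab_frame("top"); pickle.dump(f,open("t2.pkl","wb")); cv2.imwrite("pics/t2.png",cv2.resize(f["frame"][140:310,200:430],None,fx=3.4,fy=3.4))
print(env.get_clock())
m=(f["frame"].max(2)<60).astype(np.uint8)
n,l,s,ce=cv2.connectedComponentsWithStats(m)
for i in range(1,n):
    if 8<s[i,4]<300 and 150<ce[i][0]<420 and 140<ce[i][1]<320: print(s[i],ce[i])
E
```

```text
w 0.015274006723064218 [-1.12 -0.03  9.73]
lift 0.015101618251238617 [ 0.56 -0.98 -1.12]
True [0.50444903 0.01979245 0.02929714]
14.5917
[184 138   1   9   9] [184. 142.]
[171 160  15   3  18] [177.83333333 160.66666667]
[376 180   6   8  11] [379.         183.27272727]
[408 180   1  13  13] [408. 186.]
[409 210   1  15  15] [409. 217.]
[338 213   4  11  16] [339.0625 218.625 ]
[351 212   3   8  10] [352.1 215.1]
[284 220  18   3  42] [293.21428571 221.23809524]
[200 233   5   6  16] [202.6875 236.0625]
[410 240   1  14  14] [410.  246.5]
[284 250  18   3  34] [292.61764706 250.73529412]
[374 279  12  14  55] [377.4        284.09090909]
[383 282  10  13  45] [388.73333333 288.82222222]
```

View pics/t2.png

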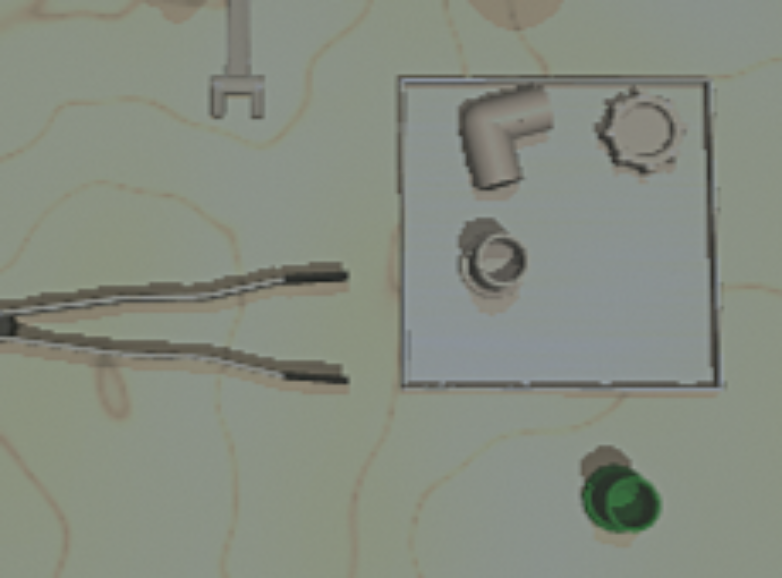

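```bash
cat >> h.py <<'E'
S=np.array([.5442,-.2101]); TH=.083
def tongs_R(yaw,th=TH): return R.from_euler("z",yaw)*R.from_euler("y",-th)
def tcp(O,Rt,p): # tool pose holding point p (tongs frame)
    return O+Rt.apply(p), quat(Rt*rot(down(np.pi/2)))
def rest(yaw,dz=0,dx=0):
    Rt=tongs_R(yaw); u=np.array([np.cos(yaw),np.sin(yaw)])
    return np.array([*(S+[dx,0]-u*(.105*np.cos(TH)-.014*np.sin(TH))),.126*np.sin(TH)+dz]),Rt
E
python3 - <<'E'
from h import *; import pickle
from rig import env,vision
f=pickle.load(open("t2.pkl","rb"))
L=ray(f,293.2,221.2,.025);Rr=ray(f,292.6,250.7,.025);P=ray(f,202.7,236.1,.028)[:2]
M=((L+Rr)/2)[:2]; d=M-P; yaw=np.arctan2(d[1],d[0]); u=d/np.hypot(*d)
w=(L-Rr)[:2]; yj=np.arctan2(w[1],w[0])-np.pi/2
print("pin",P,"mid",M,np.hypot(*d),yaw,yj,np.hypot(*w))
P=(P+M-.22*u)/2; Y=yaw; q=down(Y+np.pi/2)
env.goto([*P,.11],q)
print(env.move_linear([*P,.030],q,.12,threshold=8))
env.grasp(grasp_force=90); env.hold(.2); h=env.get_tool_pos()[2]; print("w",env.get_gripper_width(),h,env.get_clock())
np.save("h.npy",[h])
env.move_linear([*P,.11],q,.15); print("ft",env.get_ft_force().round(2),env.get_torque().round(3),env.get_gripper_width())
O,Rt=rest(-np.pi/2,.075,-.002); p,qq=tcp(O,Rt,[-.115,0,h])
env.move_linear(p,qq,.12)
env.hold(.2); print(env.get_tool_pos(),p,env.get_clock(),env.get_ft_force().round(2))
for n in("scene","top"):
    f=vision.grab_frame(n); im=f["frame"].copy(); pickle.dump(f,open(n+"3.pkl","wb"))
    for s in(1,-1):
        for x in(.083,.127):
            for z in (0,.028):
                a=proj(f,O+Rt.apply([x,s*.0345,z])); cv2.circle(im,tuple(int(round(v*16)) for v in a),8,(0,0,255),-1,shift=4)
    (u0,v0)=proj(f,[*S,.05]).astype(int); c=im[max(v0-70,0):v0+70,max(u0-90,0):u0+90]
    cv2.imwrite(f"pics/{n}3.png",cv2.resize(c,None,fx=4,fy=4))
a=np.vstack([cv2.resize(cv2.imread(f"pics/{n}3.png"),(600,300) if 0 else (385,300)) for n in("scene","top")])
cv2.imwrite("pics/both3.png",np.hstack([cv2.imread("pics/scene3.png")[:,120:520],cv2.imread("pics/top3.png")[:,120:520]]))
E
```

```text
pin [0.49908741 0.1228924 ] mid [ 0.50040848 -0.08770839] 0.2106049408240879 -1.5645235663535042 -1.5926903127609184 0.06868481944028706
False
w 0.01946283404395187 0.030896143055301084 17.3083
ft [ 0.52  0.17 -2.35] [ 0.163  0.009 -0.021] 0.019632933750824696
[0.54204454 0.01107656 0.10673415] [0.5422     0.01054342 0.10670173] 19.3833 [-0.28  0.93 -1.78]
```

View pics/both3.png

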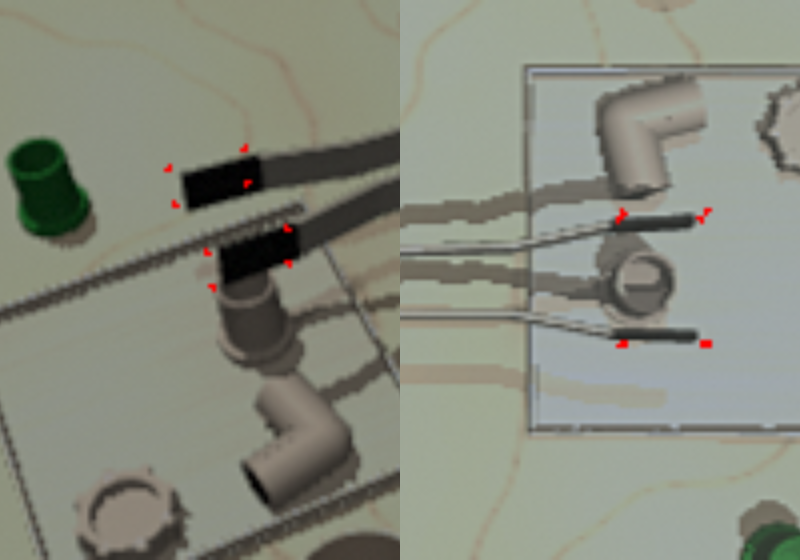

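Left: scene view, jaws (215,180) and (258,250) straddle the spigot. Right: top view, jaws at rows 222 and 335 about 5.5 mm short of prediction (pin gripped slightly forward, the blob was cut off) and about 4 mm low. The jaw gap is about 57 mm and centred. I'll correct for this and descend.

```bash
python3 - <<'E'
from h import *; import pickle
from rig import env,vision
h=np.load("h.npy")[0]; g=[-.1095,0,h]
for dz,th,v in((.075,None,.1),(.004,7,.08)):
    O,Rt=rest(-np.pi/2,dz,-.002); p,qq=tcp(O,Rt,g); print(env.move_linear(p,qq,v,threshold=th),env.get_tool_pos()-p,env.get_ft_force().round(2))
env.open_jaws(); 
p,qq=tcp(O,Rt,[-.1095,0,h+.09]); env.move_linear(p,qq,.15)
env.goto([.45,.28,.25],down(np.pi/2-.8)); print(env.get_clock())
O,Rt=rest(-np.pi/2,0,0)
for n in("scene","top"):
    f=vision.grab_frame(n); im=f["frame"].copy(); pickle.dump(f,open(n+"4.pkl","wb"))
    for s in(1,-1):
        for x in(.083,.127):
            for z in (0,.028):
                a=proj(f,O+Rt.apply([x,s*.0345,z])); cv2.circle(im,tuple(int(round(v*16)) for v in a),8,(0,0,255),-1,shift=4)
    u0,v0=proj(f,[*(S+[0,.08]),.02]).astype(int)
    cv2.imwrite(f"pics/{n}4.png",cv2.resize(im[v0-65:v0+65,u0-65:u0+65],None,fx=3,fy=3,interpolation=cv2.INTER_CUBIC))
    print(n,u0,v0)
cv2.imwrite("pics/both4.png",np.hstack([cv2.imread("pics/scene4.png"),cv2.imread("pics/top4.png")]))
E
```

```text
False [ 6.87455211e-05 -3.28478830e-04  1.05765717e-04] [-0.31 -0.48 -0.77]
False [ 6.01519198e-04 -6.16674772e-05  5.78534981e-04] [-0.1  -0.08 -1.02]
23.35
scene 237 228
top 310 217
```

View pics/both4.png

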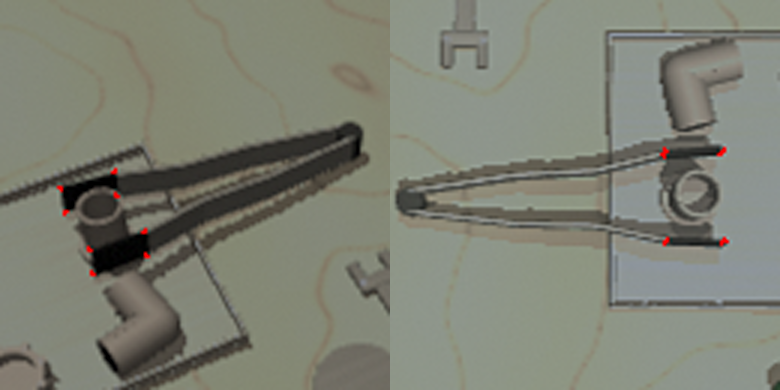

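The tongs rest open around the untouched spigot exactly as predicted (scene jaws (90,190) and (118,252); top jaws at rows 152 and 240, spigot at row 196 between them). Now I'll regrip at the plates, squeeze and lift.

```bash
python3 - <<'E'
from h import *; import pickle
from rig import env,vision
O,Rt=rest(-np.pi/2,0,0)
p,q=tcp(O,Rt,[0,0,.115]); env.goto(p,q)
p,q=tcp(O,Rt,[0,0,.025]); print(env.move_linear(p,q,.12,threshold=8),env.get_tool_pos()-p,env.get_joint_positions().round(2))
env.grasp(grasp_force=40); env.hold(.3); print("w",env.get_gripper_width(),env.get_ft_force().round(2),env.get_clock())
f=vision.grab_frame("scene"); a=f["frame"][150:330,120:320]
env.move_linear(p+[0,0,.03],q,.05); env.hold(.2); print("w",env.get_gripper_width(),env.get_ft_force().round(2),env.get_clock())
f=vision.grab_frame("scene"); b=f["frame"][150:330,120:320]
cv2.imwrite("pics/g5.png",cv2.resize(np.hstack([a,b]),None,fx=2,fy=2,interpolation=cv2.INTER_CUBIC))
E
```

```text
False [ 7.07015254e-04 -8.39093152e-05  7.56463920e-04] [-0.34  0.3   2.01 -0.11  0.81 -0.27]
w 0.028655655265092155 [ 0.12 -0.57  6.99] 26.7083
w 0.028387627524664578 [ 1.33 -0.26 -1.91] 27.7083
```

View pics/g5.png

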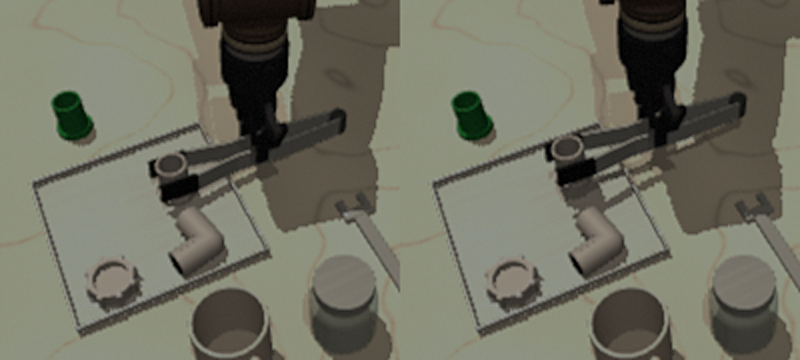

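Left: jaws closed on the spigot (172,170). Right: spigot lifted clear with the tongs (568,155), width steady at 28 mm. On to the bowl.

```bash
python3 - <<'E'
from h import *; import pickle
from rig import env,vision
p=env.get_tool_pos(); q=env.get_ee_rot()
env.move_linear([p[0],p[1],.165],None,.12); print("w",env.get_gripper_width())
Rt=tongs_R(0.); B=np.array([.540,.2775]); J=np.array([.105,0,.014])
O=np.array([*(B-Rt.apply(J)[:2]),0]); pt,qq=tcp(O,Rt,[0,0,.025]); pt[2]=.165
pm=np.array([.49,.09,.17]); qm=quat(tongs_R(-.8)*rot(down(np.pi/2)))
env.goto(pm,qm); env.goto(pt,qq); env.hold(.5)
print(env.get_tool_pos()-pt,"w",env.get_gripper_width(),env.get_ft_force().round(2),env.get_joint_vel().round(3),env.get_clock())
t=vision.grab_frame("top"); s=vision.grab_frame("scene")
u,v=proj(t,[*B,.13]).astype(int); a=t["frame"][v-70:v+70,max(u-70,0):max(u-70,0)+140]
u2,v2=proj(s,[*B,.10]).astype(int); b=s["frame"][v2-70:v2+70,u2-70:u2+70]
print(u,v,u2,v2)
cv2.imwrite("pics/e6.png",cv2.resize(np.hstack([a,b]),None,fx=2.8,fy=2.8,interpolation=cv2.INTER_CUBIC))
f=t["frame"]; cv2.imwrite("pics/top6.png",f)
E
```

```text
w 0.028736133198566754
[ 1.66247274e-04 -2.86299446e-04  2.84344956e-05] w 0.02851049851318159 [-0.74  0.02 -1.19] [ 0.007  0.    -0.    -0.    -0.001 -0.002] 30.8667
121 214 378 153
```

View pics/e6.png

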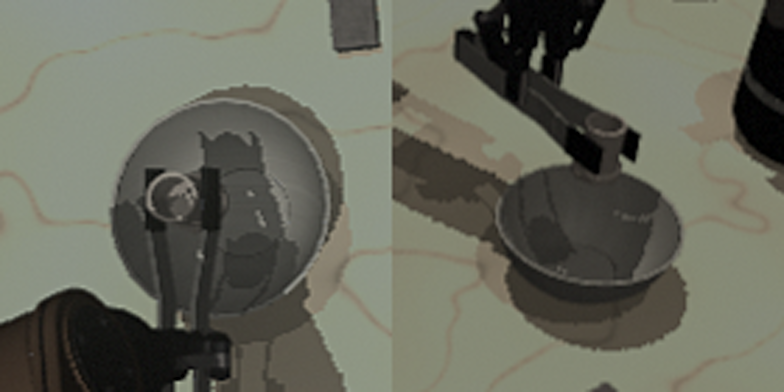

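View pics/top6.png

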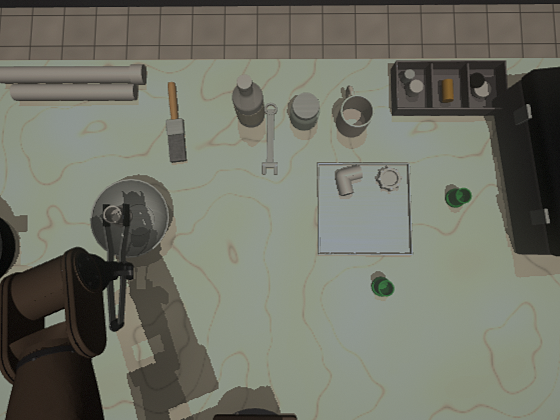

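```bash
python3 - <<'E'
from h import *; import pickle
f=pickle.load(open("top0.pkl","rb"))
for z in(.175,.185): print("spigot",ray(f,112.8,214.7,z))
im=f["frame"]; g=cv2.GaussianBlur(cv2.cvtColor(im,cv2.COLOR_BGR2GRAY),(3,3),0)
print("circ",cv2.HoughCircles(g[150:290,60:210],cv2.HOUGH_GRADIENT,1,50,param1=80,param2=20,minRadius=34,maxRadius=46))
for p in((131,217),(131.5,217.5)): print("bowl",ray(f,*p,.07))
E
```

```text
spigot [0.53661813 0.27856048 0.175     ]
spigot [0.53579828 0.27460661 0.185     ]
circ [[[69.5 69.5 38.8]]]
bowl [0.54013093 0.27849459 0.07      ]
bowl [0.53900392 0.27731365 0.07      ]
```

```bash
python3 - <<'E'
from rig import env,order
env.hold(.3); print(env.get_gripper_width(),abs(env.get_joint_vel()).max(),env.get_clock()); print(order.close_job())
E
```

```text
0.028630026424398047 0.0013413160347360642 31.2667
the job is handed in; nothing more can be done
None
```

The spigot is held in the squeezed tongs above the middle of the steel bowl, and I handed the job in at 31.3 s.

- **Change of plan:** the gripper ignored the low 8.6 N force I asked for and has no width setting, so my first grip shut the tongs completely. I set them down pointing at the tray and carried them open by the hinge pin. I rested them on the tray wall and the counter with the jaws around the spigot, then gripped the plates at 40 N and lifted.
- **Last checks:**
  - Grip width was steady at about 28.6 mm. That is slightly under the stated 30 mm, but the pictures show the spigot held.
  - The arm was still.
  - The spigot's axis measured about (0.536, 0.277). The bowl's centre came out between (0.540, 0.278) and (0.535, 0.282), depending on the method, so they agree within about 5 mm.
  - By calculation the underside is about 6 cm above the rim.
  - In the last top picture the elbow, nut, tray, green look-alikes and other things look unmoved.
- **A disagreement:** my first pin measurement was about 10 mm off because the pin blob was cut off. A picture taken before lowering the tongs over the spigot showed the jaws 5.5 mm short, and I corrected for that.
- **Not resolved:** the force sensor read 7 to 10 N upward when the gripper closed near the counter, and I did not find the cause. It is well below the limits.

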